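Pull gauge check: peak pointer to the limit clip

ROBOT

A 6-joint arm with a two-finger parallel gripper is mounted at the origin on the work surface. World frame = base frame: x ahead of the robot, y to its left, z up, the work surface at z = 0. Lengths are in m, angles in rad, forces in N, time in s.
With the tool pointing down it reaches from about 0.325 to 0.925 m from the base axis. Payload 3.1 kg.
Tool frame: the origin (TCP) lies between the finger pads; the fingertips stand ahead of it and the grasp point (between the pads) lies 6 mm ahead of it (r.nose_length is the z of the fingertips in the tool frame, in m); z points along the fingers, y is the line along which they close (so a half turn about z gives the same grasp; the last joint's range is limited). The gripper opens to 85 mm and grips with 20 to 120 N. Pads are 22 mm wide; open, the fingers measure 114 mm over their backs; the gripper's body (76 mm by 85 mm) begins 54 mm behind the grasp point. The pads swing forward as they close: fully open they stand 13 mm farther back than shut.
Start: joints at [-1.352, 0.217, 1.613, -0, 1.311, -0.112], TCP at [0.203, -0.591, 0.234] pointing down, gripper open.
Joint ranges: [-2.75, 2.75], [-0.78, 2.1], [0.31, 2.55], [-1.13, 4.27], [0.13, 2.63], [-2.58, 2.58]. Speed limits (rad/s): [2.79, 2.79, 3.14, 3.14, 3.14, 3.14].

INTERFACE

Orientations are given as a unit quaternion [x, y, z, w].
In Python, from rig import r gives the robot as it stands. The module is installed in compiled form; this text tells all that it offers.
- The arm moves only by the tool arm_command, never from a script. Its argument "motion" is a list of rows, each a list of 7 numbers: the shift along the tool's x, y, z in cm, then the turn, a rotation vector about the tool's x, y, z in degrees, then the finger opening in cm, from 0 to 8.54. A call has 1 to 20 rows; each row is the pose to reach, as a shift and turn from the pose commanded when the call began, along the tool's axes at that moment; what a row does not reach only later rows make up. A row lasts 1/10 s, in which the tool goes at most 50 mm and 8.59 degrees, less where a joint would pass 70% of its speed; a pose out of reach is approached as far as the arm can. A call with a gripper value outside its range is refused whole. The fingers move at their own pace and stop on an object; the grip force is fixed at half the most. Time passes only in rows, so rows that repeat a pose let the fingers close. It gives the time, the measured TCP pose, the force, the opening and the grip force at its end, in the units of the state.
- r.get_obs(): the state, without advancing time (a new reading comes with each control period).
- r.snapshot(name): name is "scene" or "top"; returns a dict with "color" (420x560x3 uint8, blue, green, red), "fx", "fy", "cx", "cy" (pixels), "world_to_cam" (4x4, takes a point from world to camera coordinates). Camera axes: x right, y up, looking along -z (the intrinsics and any distortion apply to the point x, -y, -z); pixel columns grow to the right and rows downward; lengths in m; the calibration is good to about 2 mm. A picture is of the moment at which its call begins. There is no depth.
- r.close_job(): hands the job in; it is judged then, once.
Trained networks look in a picture, given as the dict that the camera call returned (one of the last four; its "shot" number tells which), for a name from the list of things; names that differ only in an ending like _2 or _b are one class to them, and where a whole thing is asked for, a point or a joint stands for the part that bears it (a point fixed in the world has none). Each returns a list of dicts, best first, with "score" (0 to 1); they miss things now and then, are a little off and sometimes report something else, mostly with a low value. They report only what shows in the picture. A call takes as long as a camera call.
- r.boxes_of(picture, thing): "point" ([x, y, z] in m, in world coordinates, good to about 4 mm: the middle of the surface that is visible of it).
- r.spot_point(picture, thing): "point" ([x, y, z] in m, in world coordinates, good to about 4 mm: a listed point, or the origin of a listed thing).
The state is a dict: "time_s": time; "qpos": joint angles; "dq": joint speeds; "joint_efforts": joint torques, N m; "tcp_pos": TCP position; "tcp_rot": TCP orientation; "contact_force": force on the tool from outside, world axes, zero at the start; "torque": the same for the moment, N m; "finger_gap": finger opening in m; "finger_force": force on a finger pad.
Only numpy, scipy, OpenCV 4.12 (cv2) and the standard library are available. Lean on these libraries where they do the work, as an engineer would, in place of code of your own. Each camera call takes 0.05 s, during which the arm holds its last target. There are 200 camera calls.

TASK

The peak pointer on the bench pull gauge still stands where the last test left it: slide it fully back until it rests against the drawbar's catch. Then pull the gauge's handle out until the pointer stands between the two prongs of the limit clip, hold it there for about a second, and ease the handle back home without letting it snap, so that the pointer stays behind at the clip. Leave the multimeter, the tape roll and the screwdriver where they lie.

Things in the scene. Friction and masses are not known exactly. Their poses are not given: they have to be found in the camera images.
- gauge: Spring pull gauge fixed to the bench, place and yaw vary: grey base plate 345 x 125 mm; aluminium deck along its x (x -120 to 120 mm, top at 26 mm); white scale plate on its -y side (top 24 mm, a graduation every 10 mm); dark spring barrel at its +x end (x 125 to 222 mm, top 54 mm). Origin on the bench under the deck's middle. The handle is pulled along the gauge's own -x.
- drawbar (a joint): How far the drawbar is pulled out, in m: 0 = home, grows as the handle is pulled along the gauge's -x, end stop at 0.13. A spring pulls it home with about 2.5 N at 0, rising 1 N for each 10 mm; let go, it snaps back.
- handle (a point): Middle of the black crossbar of the drawbar's D-shaped handle: 14 mm thick, along the gauge's y, 68 mm between two thin uprights, its axis 60 mm above the bench, free space around. At home at x = -160 mm in the gauge's frame. Grasp from above, fingers closing along the gauge's x. Axes as the gauge's.
- catch (a point): Front (-x) face of the drawbar's catch, a steel plate 16 mm wide in the deck's slot, top 34 mm above the bench; at home at x = 80 mm in the gauge's frame. As the drawbar is pulled, the catch pushes the pointer's foot along; it does not bring the pointer back. Axes as the gauge's.
- pointer (a joint): Reading of the loose-running peak pointer, in m: 0 = fully back, resting against the catch of the drawbar at home; grows along the gauge's -x, up to 0.135. It slides on the deck with about 1.2 N of friction and stays where it is left. It cannot be lifted off.
- pointer_tab (a point): Middle of the pointer's upright black tab, to push or pinch: 12 mm thick along the gauge's x, 26 mm wide, from 34 to 70 mm above the bench; this point is 58 mm above it. It stands on a foot 30 mm long whose +x end, 15 mm behind this point, meets the catch. Axes as the gauge's.
- pointer_tip (a point): Tip of the pointer's blade, 3 mm wide, which points along the gauge's -y over the scale, 54 mm to the -y side of the tab and at the same x, 29 mm above the bench. Axes as the gauge's.
- clip_gap (a point): Middle of the gap between the two prongs of the steel limit clip, fixed on the outer edge of the scale plate: prongs 5 mm wide, 12 mm clear gap, pointing along the gauge's +y just beneath the path of the pointer's tip. Where it sits along the scale varies (pointer reading 0.04 to 0.085). Axes as the gauge's.
- multimeter: Yellow handheld multimeter lying flat, 160 x 78 x 40 mm, on the scale side of the gauge; bystander. Origin under its middle, x along its length.
- tape_roll: Roll core of tape lying flat, 90 mm outside diameter, 19 mm high, on the robot's side of the gauge; bystander. Origin under its middle.
- screwdriver: Screwdriver lying across the far end of the gauge, behind the spring barrel; bystander. x axis towards its tip.

How it is judged:
On the way, in this order (a step that is already met when the one before it is completed fails the run):
1. the pointer is fully back (within 4 mm) against the catch, with the drawbar home (value of joint each of pointer, drawbar below 0.004 m), for 0.2 s.
2. the drawbar is pulled out and held so that its catch has brought the pointer between the prongs of the clip (x of pointer_tip in the frame of clip_gap between -0.0045 and 0.0045 m and x of catch in the frame of clip_gap between 0.008 and 0.022 m), for 0.5 s.
At the end, for the whole second after the job is handed in: The drawbar is home (within 4 mm) and at rest, and the pointer stands at rest with its tip in the clip's gap (within 4.5 mm of the gap's middle along the scale) (x of pointer_tip in the frame of clip_gap between -0.0045 and 0.0045 m and value of joint drawbar below 0.004 m and velocity of joint drawbar between -0.01 and 0.01 m/s and velocity of joint pointer between -0.01 and 0.01 m/s); the robot touches nothing.
It fails at once if the drawbar snaps back (faster than 0.5 m/s) (velocity of joint drawbar below -0.5 m/s).
It fails at once if the multimeter is moved by more than 20 mm (distance of multimeter from where it was at the start of the episode above 0.02 m).
It fails at once if the tape roll is moved by more than 20 mm (distance of tape_roll from where it was at the start of the episode above 0.02 m).
It fails at once if the screwdriver is moved by more than 20 mm (distance of screwdriver from where it was at the start of the episode above 0.02 m).
It also fails if it takes over 61 s, if anything falls off the work surface, if the arm or the gripper's body presses on something with over 40 N, if the wrist force passes 120 N, or if a joint passes its speed limit or range.

## Working session

There is one attempt and no reset: what is moved stays moved. The work goes in short steps, Python scripts to look and compute and a tool call to move; the robot and the scene stay as the last step left them, time stands still between calls to the robot, and variables do not carry over. Pictures are saved under pics/ and viewed, at most 10 in all, crops included, and the job is handed in when it is done.

Besides the shell and the picture viewer there is one more tool, called in YAML: its name, and indented under it one key for each argument. arm_command: Moves the arm, as the interface text tells. Its arguments: {"type":"object","properties":{"motion":{"type":"array","items":{"type":"array","items":{"type":"number"}}}},"required":["motion"]}

```bash
mkdir -p pics; cat > h.py <<'E'
from rig import r
import numpy as np, cv2
np.set_printoptions(precision=4,suppress=True)
def proj(s,p):
    q=(s["world_to_cam"]@np.r_[p,1])[:3]; return np.array([s["cx"]+s["fx"]*q[0]/-q[2], s["cy"]+s["fy"]*(-q[1])/-q[2]])
def unproj(s,uv,z):
    M=s["world_to_cam"]; R=M[:3,:3]; c=-R.T@M[:3,3]
    d=R.T@np.array([(uv[0]-s["cx"])/s["fx"],-(uv[1]-s["cy"])/s["fy"],-1]); return c+d*(z-c[2])/d[2]
E
python3 - <<'E'
from h import *
for n in ("scene","top"):
    s=r.snapshot(n); cv2.imwrite(f"pics/{n}0.png",s["color"])
    print(n,[k for k in s], s["fx"],s["cx"],s["cy"])
    for t in ("gauge","handle","catch","pointer_tab","pointer_tip","clip_gap","multimeter","tape_roll","screwdriver"):
        for d in r.spot_point(s,t)[:2]: print(t,round(d["score"],2),np.array(d["point"]),proj(s,d["point"]))
print(r.get_obs(), r.nose_length)
E
```

```text
scene ['color', 'fx', 'fy', 'cx', 'cy', 'world_to_cam', 'shot'] 447.6899105722604 285.40933393002337 212.32890344390478
handle 0.8 [ 0.5781 -0.1543  0.057 ] [101.7319 285.7772]
catch 0.7 [0.5392 0.0876 0.0278] [249.8756 234.3097]
pointer_tab 0.66 [ 0.5631 -0.0421  0.0529] [178.7318 254.9487]
pointer_tip 0.89 [ 0.6118 -0.0351  0.0281] [197.8884 284.7179]
clip_gap 0.55 [0.6061 0.0024 0.0227] [220.4992 276.3444]
multimeter 0.89 [ 0.7104  0.0355 -0.0016] [276.2057 323.1827]
tape_roll 0.56 [ 0.4118  0.0194 -0.0004] [185.1462 225.1355]
screwdriver 0.89 [ 0.4951  0.2676 -0.0023] [321.3975 208.0864]
screwdriver 0.32 [0.54   0.0886 0.0316] [250.5225 232.4716]
top ['color', 'fx', 'fy', 'cx', 'cy', 'world_to_cam', 'shot'] 451.6631162681063 264.348872222216 208.58799123272604
gauge 0.59 [ 0.5523  0.0083 -0.0029] [334.4654 222.1749]
handle 0.71 [ 0.583  -0.1532  0.0594] [428.2356 199.1266]
catch 0.66 [0.537  0.0874 0.0282] [294.9555 229.3368]
pointer_tab 0.8 [ 0.5628 -0.0437  0.0569] [368.1257 211.7723]
pointer_tab 0.74 [ 0.581  -0.1535  0.0579] [428.1874 200.3517]
pointer_tip 0.61 [ 0.6146 -0.0317  0.0259] [356.4308 187.1416]
clip_gap 0.47 [0.6092 0.0027 0.0221] [338.0676 190.7411]
multimeter 0.96 [ 0.7088  0.0348 -0.0008] [317.5541 143.8454]
tape_roll 0.71 [0.4165 0.0131 0.0043] [335.9056 293.8136]
screwdriver 0.64 [ 0.4954  0.2706 -0.0019] [198.6423 254.9169]
{'time_s': 1.0, 'qpos': array([-1.3522,  0.2169,  1.6134,  0.    ,  1.3113, -0.1122]), 'dq': array([-0.0024,  0.0013,  0.0002,  0.0009,  0.0003, -0.001 ]), 'joint_efforts': array([  0.0002, -39.6901, -30.4268,  -0.0001,   0.0006,   0.    ]), 'tcp_pos': array([ 0.203 , -0.5911,  0.2337]), 'tcp_rot': array([ 0.9864,  0.1646,  0.    , -0.    ]), 'contact_force': array([ 0.6043,  0.1157, -1.0903]), 'torque': array([-0.0238,  0.0301,  0.0394]), 'finger_force': 0.0, 'finger_gap': 0.08541659662578327} 0.025
```

```bash
python3 - <<'E'
import cv2
a=cv2.imread("pics/top0.png")[120:320,180:480]; cv2.imwrite("pics/topc.png",cv2.resize(a,(798,532),interpolation=cv2.INTER_CUBIC))
a=cv2.imread("pics/scene0.png")[170:370,60:360]; cv2.imwrite("pics/scc.png",cv2.resize(a,(798,532),interpolation=cv2.INTER_CUBIC))
E
```

```text
(no output)
```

View pics/topc.png

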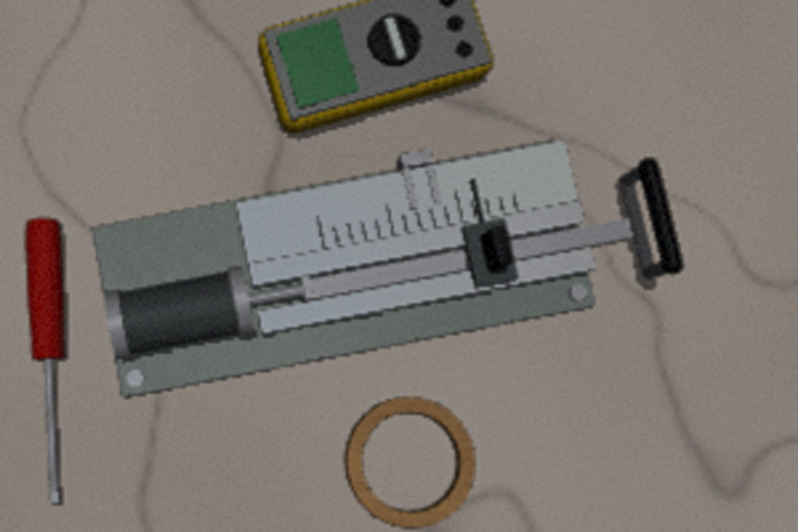

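View pics/scc.png

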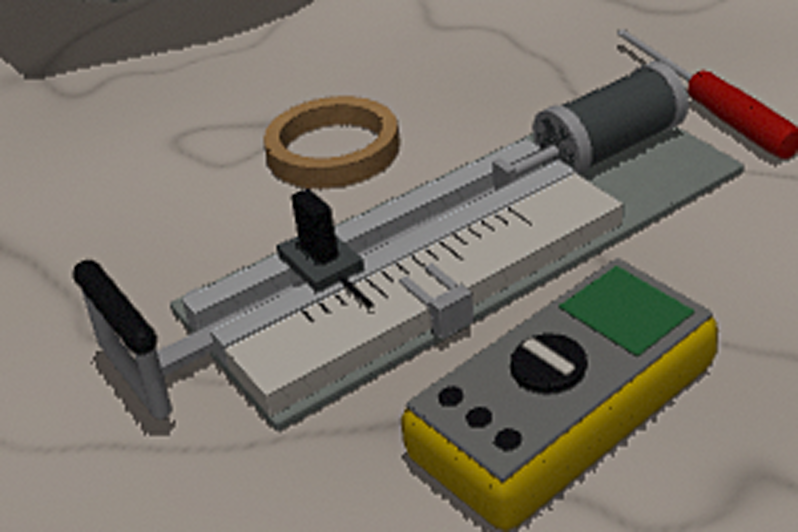

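The top crop shows the pointer tab at about (490,248) with its tip at (475,183). The clip prongs are at (410,185) and (434,185), and the handle crossbar runs from (650,165) to (672,268). So the pointer stands well past the clip, and the gauge's yaw is about 100°. Next I'll refine the pose.

```bash
cat >> h.py <<'E'
def tool():
    from scipy.spatial.transform import Rotation as R
    o=r.get_obs(); return o, R.from_quat(o["tcp_rot"]).as_matrix()
E
python3 - <<'E'
from h import *
s=r.snapshot("top")
f=lambda u,v,z: unproj(s,(u/2.66+180-0.3,v/2.66+120-0.3),z)[:2]
def yaw(a,b): d=b-a; return np.degrees(np.arctan2(d[1],d[0]))
print("plate low edge",yaw(f(595,303,.01),f(125,396,.01)))
print("plate left edge",yaw(f(125,396,.01),f(93,227,.01))+90)
print("scale top edge",yaw(f(567,141,.024),f(237,201,.024)))
print("deck low edge",yaw(f(590,268,.026),f(262,332,.026)))
print("handle bar",yaw(f(672,268,.067),f(650,165,.067))+90)
h=(f(672,268,.067)+f(650,165,.067))/2; print("handle",h)
print("tip",f(475,183,.029),"prongs",f(409,188,.023),f(434,186,.023))
print("tab top",f(493,240,.07))
y=np.radians(100.); gx=np.array([np.cos(y),np.sin(y)])
for n in ("scene","top"):
  P={t:[] for t in ("handle","catch","pointer_tab","pointer_tip","clip_gap")}
  for k in range(2):
    s=r.snapshot(n)
    for t in P:
      d=r.spot_point(s,t)
      if d: P[t].append(d[0]["point"])
  for t in P: print(n,t,np.array(P[t])[:, :3].mean(0) if P[t] else None, "along",np.round(np.array(P[t])[:,:2]@gx,4) if P[t] else "", "perp", np.round(np.array(P[t])[:,:2]@np.array([-gx[1],gx[0]]),4) if P[t] else "")
E
```

```text
plate low edge 99.77299859620267
plate left edge 100.13847612754438
scale top edge 99.13131165327532
deck low edge 99.6759402625202
handle bar 97.54551152157907
handle [ 0.5784 -0.15  ]
tip [ 0.6113 -0.0344] prongs [0.6099 0.0116] [ 0.611  -0.0063]
tab top [ 0.5644 -0.0353]
scene handle [ 0.5768 -0.1545  0.0586] along [-0.2532 -0.2516] perp [-0.5403 -0.5422]
scene catch [0.5418 0.0876 0.0304] along [-0.0078 -0.0078] perp [-0.549  -0.5487]
scene pointer_tab [ 0.5595 -0.0427  0.0547] along [-0.1407 -0.1376] perp [-0.5425 -0.5446]
scene pointer_tip [ 0.6095 -0.0355  0.0298] along [-0.1399 -0.1417] perp [-0.5946 -0.5935]
scene clip_gap [0.6043 0.0027 0.0238] along [-0.1023 -0.1022] perp [-0.5962 -0.595 ]
top handle [ 0.5819 -0.1534  0.0585] along [-0.252  -0.2522] perp [-0.5478 -0.5452]
top catch [0.5386 0.0857 0.0294] along [-0.009  -0.0092] perp [-0.5434 -0.5472]
top pointer_tab [ 0.5644 -0.0435  0.0572] along [-0.1404 -0.1412] perp [-0.5481 -0.5483]
top pointer_tip [ 0.6151 -0.0328  0.0272] along [-0.1387 -0.1394] perp [-0.5993 -0.6008]
top clip_gap [0.6069 0.0043 0.0239] along [-0.1026 -0.0997] perp [-0.5986 -0.5983]
```

arm_command:
  motion:
    - [1.5,-1.2,0.2,0,0,0.3,5]
    - [4.1,-3.2,0.7,0,0,0.7,5]
    - [7.3,-5.6,1.2,0,0,1.3,5]
    - [10.4,-8,1.7,0,0,1.8,5]
    - [14,-10.8,2.3,0,0,2.5,5]
    - [17.6,-13.6,2.9,0,0,3.1,5]
    - [21.3,-16.4,3.4,0,0,3.8,5]
    - [24.9,-19.2,4,0,0,4.4,5]
    - [28.5,-22.1,4.6,0,0,5.1,5]
    - [32.2,-24.9,5.2,0,0,5.7,5]
    - [35.8,-27.7,5.8,0,0,6.3,5]
    - [39.4,-30.5,6.4,0,0,7,5]
    - [42.6,-32.9,6.9,0,0,7.5,5]
    - [45.7,-35.3,7.4,0,0,8.1,5]
    - [48.3,-37.3,7.8,0,0,8.6,5]
    - [50.3,-38.9,8.1,0,0,8.9,5]
    - [51.4,-39.7,8.3,0,0,9.1,5]
    - [51.9,-40.1,8.4,0,0,9.2,5]
    - [51.9,-40.1,8.4,0,0,9.2,5]
    - [51.9,-40.1,8.4,0,0,9.2,5]

```text
time_s: 4.25
tcp_pos: [0.5633, -0.0442, 0.1498]
tcp_rot: [0.996, 0.085, -0.0, 0.0]
contact_force: [0.3, -0.2, 0.8]
finger_gap: 0.0498
finger_force: 0.0
```

```bash
python3 - <<'E'
from h import *
o,R=tool(); print(o["time_s"],o["tcp_pos"],o["contact_force"],o["finger_gap"]); print(R)
for n in ("scene","top"):
    s=r.snapshot(n)
    d=r.spot_point(s,"pointer_tab")
    for e in d[:1]: print(n,e["score"],np.array(e["point"]), R.T@(np.array(e["point"])-o["tcp_pos"]))
    print(proj(s,o["tcp_pos"]))
s=r.snapshot("scene"); cv2.imwrite("pics/a1.png",cv2.resize(s["color"][120:340,60:360],(798,585)))
E
```

```text
4.25 [ 0.5633 -0.0442  0.1498] [ 0.2771 -0.1968  0.7942] 0.04978312631022318
[[ 0.9857  0.1687 -0.0003]
 [ 0.1687 -0.9857 -0.0005]
 [-0.0004  0.0004 -1.    ]]
scene 0.78 [ 0.5615 -0.0432  0.0585] [-0.0015 -0.0013  0.0913]
[167.8451 198.2525]
top 0.59 [ 0.5615 -0.0435  0.0577] [-0.0016 -0.001   0.0921]
[381.7257 203.2217]
```

View pics/a1.png

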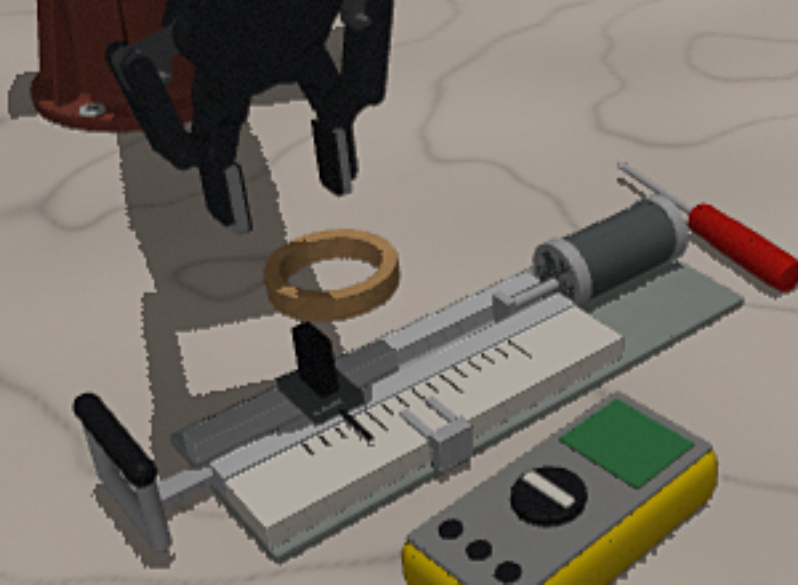

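The fingers straddle the tab at (315,360), so I'll descend and pinch it.

arm_command:
  motion:
    - [-0.05,-0.05,1.5,0,0,0,5]
    - [-0.1,-0.1,3.5,0,0,0,5]
    - [-0.1,-0.1,5.5,0,0,0,5]
    - [-0.1,-0.1,7.2,0,0,0,5]
    - [-0.1,-0.1,8.1,0,0,0,5]
    - [-0.1,-0.1,8.3,0,0,0,5]
    - [-0.1,-0.1,8.3,0,0,0,4]
    - [-0.1,-0.1,8.3,0,0,0,3]
    - [-0.1,-0.1,8.3,0,0,0,2]
    - [-0.1,-0.1,8.3,0,0,0,1]
    - [-0.1,-0.1,8.3,0,0,0,0.8]
    - [-0.1,-0.1,8.3,0,0,0,0.8]
    - [-0.1,-0.1,8.3,0,0,0,0.8]
    - [-0.1,-0.1,8.3,0,0,0,0.8]

```text
time_s: 5.9
tcp_pos: [0.5633, -0.0425, 0.0678]
tcp_rot: [0.996, 0.085, 0.001, 0.0]
contact_force: [-0.6, -0.1, 6.4]
finger_gap: 0.0094
finger_force: 58.9
```

arm_command:
  motion:
    - [0,-0.2,-0.1,0,0,0,0.8]
    - [0,-0.7,-0.1,0,0,0,0.8]
    - [0,-1.4,-0.1,0,0,0,0.8]
    - [0,-2.1,-0.1,0,0,0,0.8]
    - [0,-2.8,-0.1,0,0,0,0.8]
    - [0,-3.5,-0.1,0,0,0,0.8]
    - [0,-4.2,-0.1,0,0,0,0.8]
    - [0,-4.9,-0.1,0,0,0,0.8]
    - [0,-5.6,-0.1,0,0,0,0.8]
    - [0,-6.3,-0.1,0,0,0,0.8]
    - [0,-7,-0.1,0,0,0,0.8]
    - [0,-7.7,-0.1,0,0,0,0.8]
    - [0,-8.4,-0.1,0,0,0,0.8]
    - [0,-9,-0.1,0,0,0,0.8]
    - [0,-9.5,-0.1,0,0,0,0.8]
    - [0,-9.9,-0.1,0,0,0,0.8]
    - [0,-10.2,-0.1,0,0,0,0.8]
    - [0,-10.4,-0.1,0,0,0,0.8]
    - [0,-10.5,-0.1,0,0,0,0.8]
    - [0,-10.5,-0.1,0,0,0,0.8]

```text
time_s: 7.9
tcp_pos: [0.5455, 0.0616, 0.068]
tcp_rot: [0.996, 0.085, 0.001, -0.0]
contact_force: [5.5, -0.1, 0.2]
finger_gap: 0.0092
finger_force: 58.8
```

```bash
python3 - <<'E'
from h import *
o,R=tool(); print(o["time_s"],o["tcp_pos"],o["finger_gap"], "F tool",R.T@o["contact_force"])
s=r.snapshot("scene"); cv2.imwrite("pics/a2.png",cv2.resize(s["color"][120:340,60:360],(798,585)))
for t in("pointer_tip","clip_gap","catch"):
  for e in r.spot_point(s,t)[:1]: print(t,e["score"],np.array(e["point"]), R.T@(np.array(e["point"])-o["tcp_pos"]))
E
```

```text
7.9 [0.5455 0.0616 0.068 ] 0.0091541719283381 F tool [ 5.4048  1.0689 -0.1465]
pointer_tip 0.65 [0.592  0.065  0.0297] [0.0463 0.0045 0.0384]
clip_gap 0.65 [0.6066 0.0027 0.0276] [0.0501 0.0684 0.0405]
catch 0.84 [0.5405 0.0897 0.0334] [-0.0003 -0.0286  0.0346]
```

View pics/a2.png

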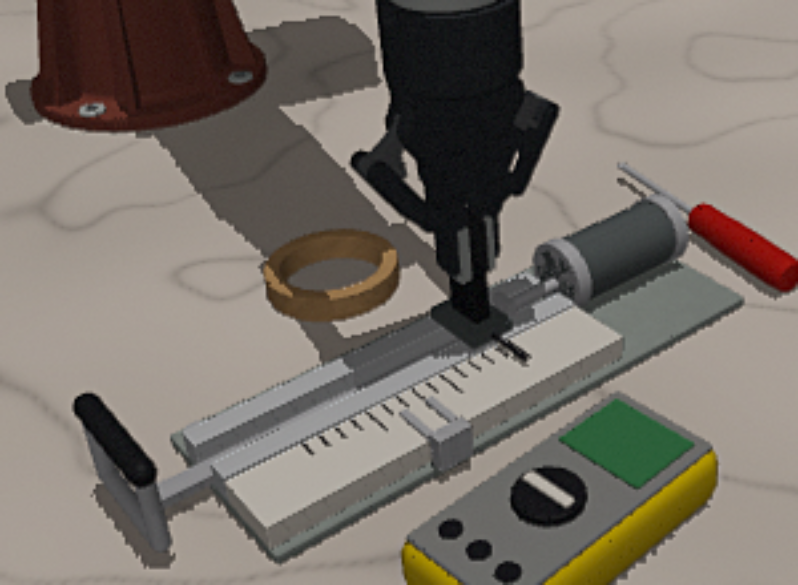

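The pointer is close to home, with its tip at (525,357). I'll ease it the rest of the way and watch the force.

arm_command:
  motion:
    - [0.05,-0.2,0,0,0,0,0.8]
    - [0.05,-0.4,0,0,0,0,0.8]
    - [0.05,-0.6,0,0,0,0,0.8]
    - [0.05,-0.7,0,0,0,0,0.8]
    - [0.05,-0.8,0,0,0,0,0.8]
    - [0.05,-0.8,0,0,0,0,0.8]

```text
time_s: 8.7
tcp_pos: [0.5443, 0.069, 0.0679]
tcp_rot: [0.996, 0.085, 0.001, 0.0]
contact_force: [6.2, -1.2, -0.3]
finger_gap: 0.0096
finger_force: 58.9
```

arm_command:
  motion:
    - [0.05,-0.1,0,0,0,0,0.8]
    - [0.05,-0.2,0,0,0,0,0.8]
    - [0.05,-0.3,0,0,0,0,0.8]
    - [0.05,-0.3,0,0,0,0,0.8]

```text
time_s: 9.1
tcp_pos: [0.5443, 0.0692, 0.0679]
tcp_rot: [0.996, 0.086, 0.0, 0.003]
contact_force: [5.1, -9.2, 0.1]
finger_gap: 0.0091
finger_force: 58.9
```

The pointer met the catch: 9 N of force and no further travel. I'll relax slightly, release and rise.

arm_command:
  motion:
    - [0,0.1,0,0,0,0,0.8]
    - [0,0.2,0,0,0,0,0.8]
    - [0,0.2,0,0,0,0,2]
    - [0,0.2,0,0,0,0,4]
    - [0,0.2,0,0,0,0,4]
    - [0,0.2,-1,0,0,0,4]
    - [0,0.2,-3,0,0,0,4]
    - [0,0.2,-6,0,0,0,4]
    - [0,0.2,-8,0,0,0,4]
    - [0,0.2,-8,0,0,0,4]

```text
time_s: 10.1
tcp_pos: [0.5469, 0.0703, 0.1521]
tcp_rot: [0.996, 0.085, 0.004, 0.0]
contact_force: [-0.0, 0.1, 0.4]
finger_gap: 0.04
finger_force: 0.0
```

```bash
python3 - <<'E'
from h import *
o,R=tool(); print(o["time_s"],o["tcp_pos"],o["finger_gap"], "F tool",R.T@o["contact_force"]); print(R)
for n in ("scene","top"):
  s=r.snapshot(n); cv2.imwrite(f"pics/b_{n}.png",s["color"])
  for t in("pointer_tip","pointer_tab","clip_gap","catch","handle"):
    for e in r.spot_point(s,t)[:1]: print(t,e["score"],np.array(e["point"]), R.T@(np.array(e["point"])-o["tcp_pos"]))
a=cv2.imread("pics/b_top.png")[160:260,250:450]; b=cv2.imread("pics/b_scene.png")[215:315,150:350]
cv2.imwrite("pics/b.png",np.vstack([cv2.resize(x,(600,300),interpolation=cv2.INTER_CUBIC) for x in (a,b)]))
E
```

```text
10.1 [0.5469 0.0703 0.1521] 0.04002925059119338 F tool [ 0.011  -0.1337 -0.4479]
[[ 0.9855  0.1697  0.0076]
 [ 0.1697 -0.9855  0.0001]
 [ 0.0075  0.0012 -1.    ]]
pointer_tip 0.92 [0.5929 0.0741 0.0314] [0.0451 0.0039 0.121 ]
pointer_tab 0.85 [0.5376 0.0694 0.0547] [-0.0101 -0.0008  0.0973]
clip_gap 0.85 [0.6064 0.0018 0.0261] [0.0461 0.0775 0.1264]
catch 0.64 [0.5409 0.0878 0.0304] [-0.0039 -0.0184  0.1216]
handle 0.63 [ 0.5785 -0.1576  0.0584] [-0.0083  0.2298  0.0939]
clip_gap 0.74 [ 0.553   0.0087 -0.0015] [-0.0056  0.0616  0.1536]
handle 0.9 [ 0.5831 -0.1523  0.0586] [-0.0028  0.2254  0.0937]
```

View pics/b.png

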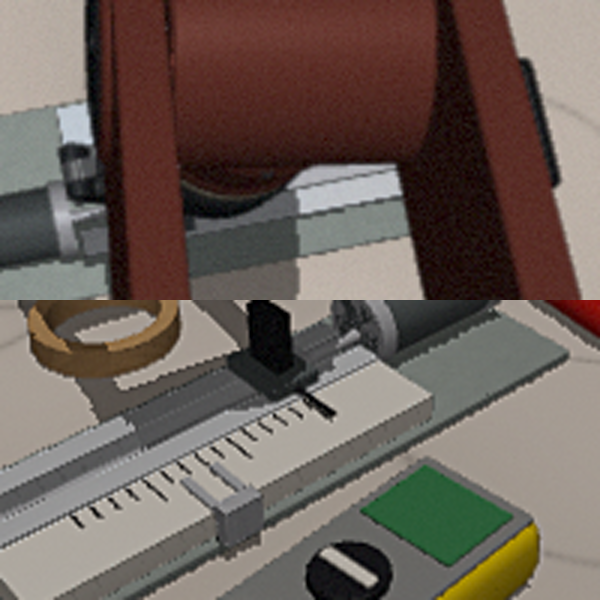

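The pointer is back at the last graduation, tip at crop (325,410). Next I'll go above the handle.

arm_command:
  motion:
    - [0,0.6,0,0,-0.1,0,5]
    - [0,2,0,0,-0.1,0,5]
    - [0,4,0,0,-0.2,0,5]
    - [-0.1,6.5,0,0,-0.2,0,5]
    - [-0.1,9,0,0,-0.3,0,5]
    - [-0.1,11.5,0,0,-0.3,0,5]
    - [-0.2,14,0,0,-0.4,0,5]
    - [-0.2,16.5,0,0,-0.4,0,5]
    - [-0.3,19,0,0,-0.4,0,5]
    - [-0.3,21,0,0,-0.4,0,5]
    - [-0.3,22.2,0,0,-0.4,0,5]
    - [-0.3,22.6,0,0,-0.4,0,5]
    - [-0.3,22.6,0,0,-0.4,0,5]
    - [-0.3,22.6,0,0,-0.4,0,5]

```text
time_s: 12.1
tcp_pos: [0.5793, -0.1524, 0.1475]
tcp_rot: [0.996, 0.085, -0.004, -0.0]
contact_force: [0.3, -0.4, -0.7]
finger_gap: 0.0497
finger_force: 0.0
```

```bash
python3 - <<'E'
from h import *
o,R=tool(); print(o["time_s"],o["tcp_pos"],o["finger_gap"]); print(R)
gx=np.array([-.1677,.9858])
for n in ("scene","top"):
  s=r.snapshot(n); cv2.imwrite(f"pics/c_{n}.png",s["color"])
  for t in("pointer_tip","pointer_tab","clip_gap","catch","handle"):
    for e in r.spot_point(s,t)[:1]: print(t,round(e["score"],2),np.array(e["point"]), R.T@(np.array(e["point"])-o["tcp_pos"]),"along",np.array(e["point"])[:2]@gx)
a=cv2.imread("pics/c_top.png")[170:250,260:380]; b=cv2.imread("pics/c_scene.png")[215:295,150:270]
cv2.imwrite("pics/c.png",np.hstack([cv2.resize(x,(400,267),interpolation=cv2.INTER_CUBIC) for x in (a,b)]))
E
```

```text
12.1 [ 0.5793 -0.1524  0.1475] 0.049699939802093265
[[ 0.9854  0.17   -0.0074]
 [ 0.17   -0.9854 -0.0005]
 [-0.0074 -0.0007 -1.    ]]
pointer_tip 0.64 [0.5924 0.0767 0.0323] [ 0.0527 -0.2235  0.115 ] along -0.023734619999999998
pointer_tab 0.8 [0.5421 0.0706 0.0552] [ 0.0019 -0.226   0.0925] along -0.021312689999999995
clip_gap 0.8 [0.6071 0.003  0.0223] [ 0.0547 -0.1483  0.1249] along -0.09885327
catch 0.88 [0.5416 0.0869 0.0293] [ 0.0044 -0.2421  0.1184] along -0.005160299999999979
handle 0.62 [ 0.5776 -0.1544  0.0586] [-0.0014  0.0017  0.0889] along -0.24907104000000002
pointer_tip 0.86 [0.5951 0.0798 0.0295] [ 0.0559 -0.2261  0.1178] along -0.02113142999999998
pointer_tab 0.82 [0.5452 0.0649 0.0572] [ 0.004  -0.2199  0.0905] along -0.027451619999999996
clip_gap 0.74 [0.6063 0.0015 0.0232] [ 0.0537 -0.147   0.124 ] along -0.10019780999999998
catch 0.7 [0.5387 0.0871 0.0289] [ 0.0016 -0.2428  0.1188] along -0.004476809999999984
handle 0.68 [ 0.5815 -0.1537  0.057 ] [0.0026 0.0017 0.0905] along -0.24903501
```

View pics/c.png

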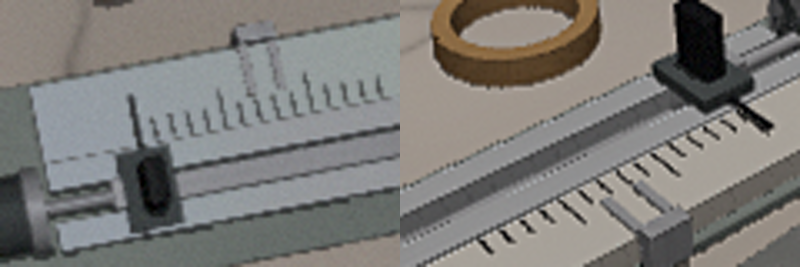

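Pointer is home and the gap reads about 0.0765. I'll descend on the crossbar and grasp it.

arm_command:
  motion:
    - [0,0.1,1,0,0.2,0,5]
    - [0,0.1,3,0,0.4,0,5]
    - [0.1,0.1,5,0,0.4,0,5]
    - [0.1,0.1,7,0,0.4,0,5]
    - [0.1,0.1,7.8,0,0.4,0,5]
    - [0.1,0.1,8.05,0,0.4,0,5]
    - [0.1,0.1,8.05,0,0.4,0,4]
    - [0.1,0.1,8.05,0,0.4,0,3]
    - [0.1,0.1,8.05,0,0.4,0,2]
    - [0.1,0.1,8.05,0,0.4,0,1]
    - [0.1,0.1,8.05,0,0.4,0,0.8]
    - [0.1,0.1,8.05,0,0.4,0,0.8]
    - [0.1,0.1,8.05,0,0.4,0,0.8]

```text
time_s: 14.0
tcp_pos: [0.5807, -0.1536, 0.068]
tcp_rot: [0.996, 0.085, 0.001, -0.0]
contact_force: [0.7, 3.8, 4.4]
finger_gap: 0.0079
finger_force: 3.1
```

```bash
python3 - <<'E'
from h import *
o,R=tool(); print(o["time_s"],o["tcp_pos"],o["tcp_pos"][:2]@[-.1677,.9858],o["finger_gap"],"F tool",R.T@o["contact_force"]); print(R)
E
```

```text
14.0 [ 0.5807 -0.1536  0.068 ] -0.2488314867013472 0.007917014507758759 F tool [ 1.3109 -3.6314 -4.4018]
[[ 0.9856  0.1693  0.0012]
 [ 0.1693 -0.9856  0.0006]
 [ 0.0013 -0.0004 -1.    ]]
```

```bash
python3 - <<'E'
from h import *
for n in ("scene","top"):
  s=r.snapshot(n); cv2.imwrite(f"pics/d_{n}.png",s["color"])
a=cv2.imread("pics/d_top.png")[140:240,330:480]; b=cv2.imread("pics/d_scene.png")[205:325,60:240]
cv2.imwrite("pics/d.png",np.hstack([cv2.resize(x,(400,267),interpolation=cv2.INTER_CUBIC) for x in (a,b)]))
E
```

```text
(no output)
```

View pics/d.png

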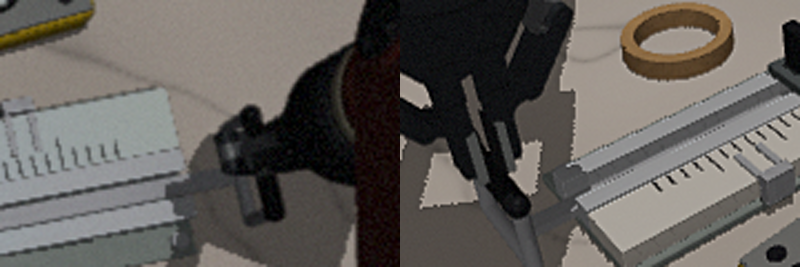

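The crossbar appears to lie between the fingers, at (510,190) in the right half. I'll close further to check the grip.

arm_command:
  motion:
    - [0,0,0,0,0,0,0]
    - [0,0,0,0,0,0,0]
    - [0,0,0,0,0,0,0]
    - [0,0,0,0,0,0,0]

```text
time_s: 14.5
tcp_pos: [0.5813, -0.1544, 0.0692]
tcp_rot: [0.996, 0.085, 0.001, 0.0]
contact_force: [-1.5, 4.0, 10.0]
finger_gap: -0.0002
finger_force: 4.9
```

```bash
python3 - <<'E'
from h import *
o,R=tool(); print(o["tcp_pos"],o["finger_gap"],"F tool",R.T@o["contact_force"], o["torque"])
s=r.snapshot("scene"); 
for p in ([0,0,0],[0,0,.025]): print(proj(s,o["tcp_pos"]+R@np.array(p)))
for t in ("handle","pointer_tip","catch"):
  for e in r.spot_point(s,t)[:1]: print(t,e["score"],np.array(e["point"]))
gx=np.array([-.1677,.9858]);gy=np.array([-gx[1],gx[0]]); O=np.array([.5443,.0692])-.065*gx
f=lambda x,y,z:proj(s,np.r_[O+x*gx+y*gy,z])
for y in(-.034,.034): print("bar end",f(-.16,y,.06))
cv2.imwrite("pics/e.png",cv2.resize(s["color"][225:325,60:160],(600,600),interpolation=cv2.INTER_CUBIC))
E
```

```text
[ 0.5813 -0.1544  0.0692] -0.00019892612351590542 F tool [ -0.8326  -4.1686 -10.0453] [0.6403 0.2519 0.0242]
[100.1204 280.0944]
[104.3122 294.5211]
handle 0.65 [ 0.579  -0.1532  0.0575]
pointer_tip 0.64 [0.5906 0.0781 0.0274]
catch 0.73 [0.539  0.0864 0.0327]
bar end [114.045 298.432]
bar end [ 93.2038 273.0122]
```

View pics/e.png

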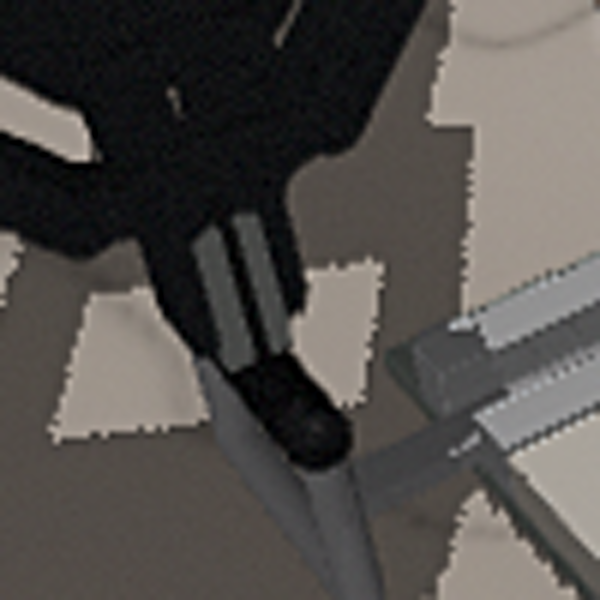

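```bash
python3 - <<'E'
from h import *
o,R=tool(); s=r.snapshot("scene")
for x in (.011,-.011):
  for y in (-.005,0,.005):
    for z in (-.013,.006,.015,.025):
      print(x,y,z,np.round((proj(s,o["tcp_pos"]+R@np.array([x,y,z]))-[60,225])*6))
gx=np.array([-.1677,.9858]);gy=np.array([-gx[1],gx[0]]); O=np.array([.5443,.0692])-.065*gx
f=lambda x,y,z:np.round((proj(s,np.r_[O+x*gx+y*gy,z])-[60,225])*6)
for dx,dz in((-.007,0),(.007,0),(0,.007),(0,-.007)): print("bar near end",dx,dz,f(-.16+dx,-.034,.06+dz),f(-.16+dx,-.011,.06+dz))
E
```

```text
0.011 -0.005 -0.013 [271. 298.]
0.011 -0.005 0.006 [290. 366.]
0.011 -0.005 0.015 [298. 397.]
0.011 -0.005 0.025 [308. 432.]
0.011 0 -0.013 [248. 308.]
0.011 0 0.006 [267. 376.]
0.011 0 0.015 [276. 408.]
0.011 0 0.025 [286. 442.]
0.011 0.005 -0.013 [225. 319.]
0.011 0.005 0.006 [245. 387.]
0.011 0.005 0.015 [254. 418.]
0.011 0.005 0.025 [264. 453.]
-0.011 -0.005 -0.013 [230. 250.]
-0.011 -0.005 0.006 [249. 318.]
-0.011 -0.005 0.015 [258. 349.]
-0.011 -0.005 0.025 [268. 383.]
-0.011 0 -0.013 [207. 260.]
-0.011 0 0.006 [227. 327.]
-0.011 0 0.015 [236. 358.]
-0.011 0 0.025 [246. 392.]
-0.011 0.005 -0.013 [184. 270.]
-0.011 0.005 0.006 [205. 337.]
-0.011 0.005 0.015 [214. 368.]
-0.011 0.005 0.025 [224. 403.]
bar near end -0.007 0 [292. 456.] [248. 401.]
bar near end 0.007 0 [356. 425.] [311. 372.]
bar near end 0 0.007 [317. 416.] [273. 362.]
bar near end 0 -0.007 [331. 465.] [287. 411.]
```

The fingers have closed on top of the bar rather than around it, because the fingertips reach less far than assumed. I'll reopen, go deeper and grasp again.

arm_command:
  motion:
    - [0,0,-0.3,0,0,0,2]
    - [0,0,-0.3,0,0,0,4]
    - [0,0,-0.3,0,0,0,5]
    - [0,0,0,0,0,0,5]
    - [0,0,0.5,0,0,0,5]
    - [0,0,1,0,0,0,5]
    - [0,0,1.3,0,0,0,5]
    - [0,0,1.3,0,0,0,5]

```text
time_s: 15.55
tcp_pos: [0.5793, -0.1538, 0.0531]
tcp_rot: [0.996, 0.085, -0.001, -0.0]
contact_force: [-0.1, -0.1, 0.6]
finger_gap: 0.0502
finger_force: 0.0
```

```bash
python3 - <<'E'
from h import *
gx=np.array([-.1677,.9858])
o,R=tool(); print(o["time_s"],o["tcp_pos"],o["finger_gap"],"F tool",R.T@o["contact_force"],R[:,2])
for n in("scene","top"):
  s=r.snapshot(n)
  for t in ("handle","pointer_tip","pointer_tab","catch"):
    for e in r.spot_point(s,t)[:1]: print(n,t,round(e["score"],2),np.array(e["point"]),np.array(e["point"])[:2]@gx)
s=r.snapshot("scene")
for z in (0,.01,.025):
  for y in (.025,-.025): print(z,y,np.round((proj(s,o["tcp_pos"]+R@np.array([.011,y,z]))-[50,215])*6))
cv2.imwrite("pics/f.png",cv2.resize(s["color"][215:315,50:150],(600,600),interpolation=cv2.INTER_CUBIC))
E
```

```text
15.55 [ 0.5793 -0.1538  0.0531] 0.050171764275769075 F tool [-0.1455  0.0337 -0.5663] [-0.0018  0.0007 -1.    ]
scene handle 0.6 [ 0.5802 -0.1553  0.0572] -0.25039428
scene pointer_tip 0.98 [0.5914 0.0752 0.0287] -0.02504561999999999
scene pointer_tab 0.77 [0.5407 0.0697 0.0545] -0.021965129999999985
scene catch 0.73 [0.5379 0.0856 0.0303] -0.005821350000000003
top handle 0.62 [ 0.5796 -0.1525  0.0587] -0.24753342
top pointer_tip 0.95 [0.5951 0.079  0.0239] -0.021920069999999986
top pointer_tab 0.83 [0.5449 0.067  0.0587] -0.025331130000000007
top catch 0.76 [0.5353 0.0853 0.0302] -0.005681069999999996
0 0.025 [225. 519.]
0 -0.025 [446. 415.]
0.01 0.025 [236. 553.]
0.01 -0.025 [455. 448.]
0.025 0.025 [252. 604.]
0.025 -0.025 [468. 498.]
```

View pics/f.png

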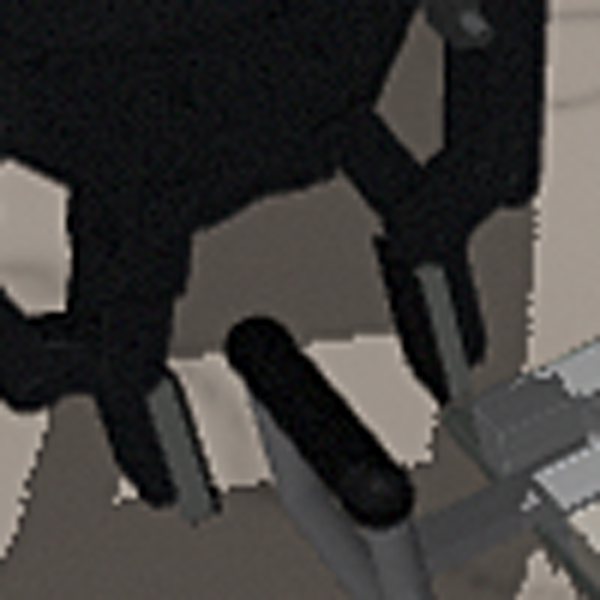

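The pad tips are at (205,515) and (465,405), about TCP level, with the bar centred between them. I'll go slightly deeper and close.

arm_command:
  motion:
    - [0,0,0.2,0,0,0,5]
    - [0,0,0.4,0,0,0,5]
    - [0,0,0.4,0,0,0,4]
    - [0,0,0.4,0,0,0,3]
    - [0,0,0.4,0,0,0,2]
    - [0,0,0.4,0,0,0,1]
    - [0,0,0.4,0,0,0,0.5]
    - [0,0,0.4,0,0,0,0.5]
    - [0,0,0.4,0,0,0,0.5]
    - [0,0,0.4,0,0,0,0.5]

```text
time_s: 17.1
tcp_pos: [0.5801, -0.1538, 0.0504]
tcp_rot: [0.996, 0.085, -0.0, -0.0]
contact_force: [-1.8, 2.9, 2.6]
finger_gap: 0.0115
finger_force: 58.6
```

Firm grip this time: 58.6 N. Now I'll pull slowly, first to about 70 mm.

arm_command:
  motion:
    - [0,0.2,0,0,0,0,0.5]
    - [0,0.5,0,0,0,0,0.5]
    - [0,1,0,0,0,0,0.5]
    - [0,1.5,0,0,0,0,0.5]
    - [0,2,0,0,0,0,0.5]
    - [0,2.5,0,0,0,0,0.5]
    - [0,3,0,0,0,0,0.5]
    - [0,3.5,0,0,0,0,0.5]
    - [0,4,0,0,0,0,0.5]
    - [0,4.5,0,0,0,0,0.5]
    - [0,5,0,0,0,0,0.5]
    - [0,5.5,0,0,0,0,0.5]
    - [0,6,0,0,0,0,0.5]
    - [0,6.5,0,0,0,0,0.5]
    - [0,6.8,0,0,0,0,0.5]
    - [0,7,0,0,0,0,0.5]
    - [0,7,0,0,0,0,0.5]
    - [0,7,0,0,0,0,0.5]

```text
time_s: 18.9
tcp_pos: [0.5913, -0.2209, 0.0503]
tcp_rot: [0.996, 0.085, -0.001, -0.002]
contact_force: [-2.0, 9.8, 6.9]
finger_gap: 0.0118
finger_force: 59.1
```

```bash
python3 - <<'E'
from h import *
gx=np.array([-.1677,.9858])
o,R=tool(); print(o["time_s"],o["tcp_pos"],o["tcp_pos"][:2]@gx,o["finger_gap"],"F tool",R.T@o["contact_force"],R[:,2])
A={}
for n in("scene","top"):
  for k in range(3):
    s=r.snapshot(n)
    for t in ("handle","pointer_tip","pointer_tab","clip_gap","catch"):
      for e in r.spot_point(s,t)[:1]: A.setdefault((n,t),[]).append(round(float(np.array(e["point"])[:2]@gx),4))
  cv2.imwrite(f"pics/g_{n}.png",s["color"])
for k in A: print(k,A[k])
s=r.snapshot("top"); p=[np.r_[.6084,.0025,.023]]; c1=proj(s,p[0]).astype(int)
a=s["color"][c1[1]-25:c1[1]+25,c1[0]-30:c1[0]+30]
s=r.snapshot("scene"); c2=proj(s,p[0]).astype(int); b=s["color"][c2[1]-25:c2[1]+25,c2[0]-30:c2[0]+30]
print(c1,c2)
cv2.imwrite("pics/g.png",np.hstack([cv2.resize(x,(400,333),interpolation=cv2.INTER_CUBIC) for x in (a,b)]))
E
```

```text
18.9 [ 0.5913 -0.2209  0.0503] -0.31692651596487287 0.011786104467944654 F tool [-0.3185 -9.9983 -6.8657] [-0.0022  0.0046 -1.    ]
('scene', 'handle') [-0.3182, -0.3176, -0.3165]
('scene', 'pointer_tip') [-0.091, -0.0941]
('scene', 'pointer_tab') [-0.0912, -0.092, -0.0933]
('scene', 'clip_gap') [-0.0991, -0.0996, -0.0958]
('scene', 'catch') [-0.0726, -0.0711, -0.0709]
('top', 'pointer_tip') [-0.0927, -0.0899, -0.0924]
('top', 'pointer_tab') [-0.093, -0.091, -0.0918]
('top', 'clip_gap') [-0.101, -0.1005, -0.0975]
('top', 'catch') [-0.073, -0.0737, -0.0724]
('top', 'handle') [-0.3152, -0.3202]
[338 191] [221 277]
```

View pics/g.png

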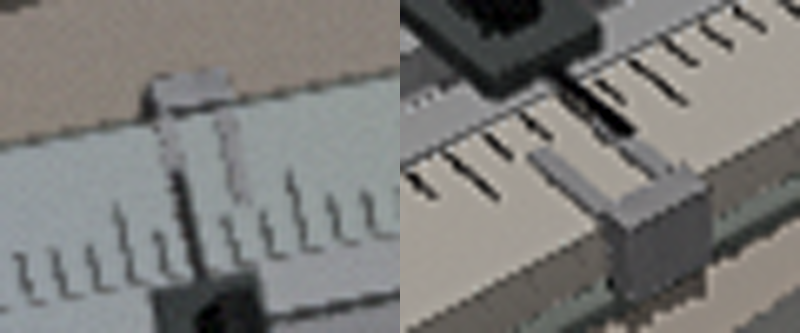

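The blade tip lies right over the +x prong (left view, blade (180,175) and prong (178,175)), so it needs 8 mm more. I'll pull that and hold.

arm_command:
  motion:
    - [0,0.2,0,0,0,0,0.5]
    - [0,0.4,0,0,0,0,0.5]
    - [0,0.6,0,0,0,0,0.5]
    - [0,0.75,0,0,0,0,0.5]
    - [0,0.8,0,0,0,0,0.5]
    - [0,0.8,0,0,0,0,0.5]
    - [0,0.8,0,0,0,0,0.5]
    - [0,0.8,0,0,0,0,0.5]

```text
time_s: 21.6
tcp_pos: [0.5926, -0.2281, 0.0503]
tcp_rot: [0.996, 0.085, -0.001, -0.003]
contact_force: [-3.1, 10.6, 8.3]
finger_gap: 0.0117
finger_force: 59.2
```

```bash
python3 - <<'E'
from h import *
gx=np.array([-.1677,.9858])
o,R=tool(); print(o["time_s"],o["tcp_pos"],o["tcp_pos"][:2]@gx,"F tool",R.T@o["contact_force"])
A={}
for n in("scene","top"):
  for k in range(4):
    s=r.snapshot(n)
    for t in ("pointer_tip","clip_gap","catch"):
      for e in r.spot_point(s,t)[:1]: A.setdefault((n,t),[]).append(round(float(np.array(e["point"])[:2]@gx),4))
    if n=="top" and k==3:
      c=np.array([338,191]); a=s["color"][c[1]-25:c[1]+25,c[0]-30:c[0]+30].min(2)
      for row in range(15,30,1): print(row,a[row,18:44])
for k in A: print(k,A[k],np.mean(A[k]))
E
```

```text
21.6 [ 0.5926 -0.2281  0.0503] -0.3242265023951886 F tool [ -1.278  -11.0692  -8.2588]
15 [119 123 112  56  37  81 126 125 129 136 132 126  94  69  69  73  84  95
  80 103 118 129 139 142 139 141]
16 [119 120 110  50  31  71 111  78  63  62  70  68  62  66  92 122 128 142
 137 145 140 146 144 146 147 147]
17 [118 114  89  48  43  74 115 121  76  79 116 138 137 136 132 134 134 140
 146 147 146 147 146 148 146 143]
18 [ 97  94  82  82  82 109 130 136 136 139 146 145 146 142 111 130 130 119
 144 149 145 145 146 146 146 144]
19 [132 140 140 139 128  99 131 136 141 148 145 150 146 140 121 126 130 123
 145 147 144 148 147 146 146 144]
20 [143 144 147 144 145 136 134 131 130 143 145 147 146 144 133 107 134 134
 143 145 148 144 145 143 146 146]
21 [148 145 148 144 145 135 109 130 135 145 143 145 144 146 141 113 130 137
 144 145 145 146 144 147 145 147]
22 [146 146 146 145 146 148 132 136 135 143 149 148 143 148 140 119 129 134
 138 146 146 147 144 144 145 145]
23 [148 142 144 143 143 144 123 133 129 124 143 148 144 147 139 109 126 134
 142 148 144 142 148 147 148 146]
24 [143 145 146 145 147
[... 367 characters left out ...]
144 137 107 133
 136 145 146 147 144 142 135  86]
28 [147 146 146 145 145 146 138 108 130 133 140 136  54  49 111 143 121 126
 132 137 145 146 146 146 133  78]
29 [145 147 144 141 148 148 143 139 132 132 130 134  64  42 100 147 136 107
 131 135 146 146 149 146 148 125]
('scene', 'pointer_tip') [-0.1008, -0.1005, -0.0983, -0.0999] -0.09987499999999999
('scene', 'clip_gap') [-0.1, -0.1002, -0.0982, -0.1011] -0.09987499999999999
('scene', 'catch') [-0.0796, -0.0823, -0.0801, -0.0793] -0.080325
('top', 'pointer_tip') [-0.0986, -0.097, -0.0953, -0.0977] -0.09715
('top', 'clip_gap') [0.1813, -0.096, -0.098, -0.0979] -0.027650000000000004
('top', 'catch') [-0.0813, -0.08, -0.0796, -0.083] -0.080975
```

The blade is centred between the prongs to within about 1 mm (row 26: prongs at columns 26 and 35, blade at 30.5). I'll hold a further second, then ease back.

arm_command:
  motion:
    - [0,0,0,0,0,0,0.5]
    - [0,0,0,0,0,0,0.5]
    - [0,0,0,0,0,0,0.5]
    - [0,0,0,0,0,0,0.5]
    - [0,0,0,0,0,0,0.5]
    - [0,0,0,0,0,0,0.5]
    - [0,0,0,0,0,0,0.5]
    - [0,0,0,0,0,0,0.5]
    - [0,0,0,0,0,0,0.5]
    - [0,0,0,0,0,0,0.5]
    - [0,-0.2,0,0,0,0,0.5]
    - [0,-0.5,0,0,0,0,0.5]
    - [0,-0.8,0,0,0,0,0.5]
    - [0,-1.2,0,0,0,0,0.5]
    - [0,-1.6,0,0,0,0,0.5]
    - [0,-2,0,0,0,0,0.5]
    - [0,-2.4,0,0,0,0,0.5]
    - [0,-2.8,0,0,0,0,0.5]
    - [0,-3.2,0,0,0,0,0.5]
    - [0,-3.6,0,0,0,0,0.5]

```text
time_s: 25.2
tcp_pos: [0.5869, -0.1945, 0.0503]
tcp_rot: [0.996, 0.085, -0.0, -0.001]
contact_force: [-2.4, 5.5, 5.9]
finger_gap: 0.0114
finger_force: 58.9
```

arm_command:
  motion:
    - [0,-0.4,0,0,0,0,0.5]
    - [0,-0.8,0,0,0,0,0.5]
    - [0,-1.2,0,0,0,0,0.5]
    - [0,-1.6,0,0,0,0,0.5]
    - [0,-2,0,0,0,0,0.5]
    - [0,-2.4,0,0,0,0,0.5]
    - [0,-2.8,0,0,0,0,0.5]
    - [0,-3.2,0,0,0,0,0.5]
    - [0,-3.5,0,0,0,0,0.5]
    - [0,-3.8,0,0,0,0,0.5]
    - [0,-4,0,0,0,0,0.5]
    - [0,-4.1,0,0,0,0,0.5]
    - [0,-4.2,0,0,0,0,0.5]
    - [0,-4.2,0,0,0,0,0.5]
    - [0,-4.2,0,0,0,0,0.5]

```text
time_s: 26.7
tcp_pos: [0.5802, -0.1542, 0.0503]
tcp_rot: [0.996, 0.085, 0.0, 0.0]
contact_force: [-2.0, 2.6, 5.5]
finger_gap: 0.012
finger_force: 58.9
```

arm_command:
  motion:
    - [0,-0.1,0,0,0,0,0.5]
    - [0,-0.2,0,0,0,0,0.5]
    - [0,-0.2,0,0,0,0,0.5]
    - [0,-0.2,0,0,0,0,0.5]

```text
time_s: 27.1
tcp_pos: [0.58, -0.1532, 0.0504]
tcp_rot: [0.996, 0.085, 0.0, 0.001]
contact_force: [-1.2, -1.6, 3.2]
finger_gap: 0.0118
finger_force: 58.8
```

Force has reversed, so the drawbar is against its home stop. I'll release gently and rise.

arm_command:
  motion:
    - [0,0,0,0,0,0,1.5]
    - [0,-0.1,0,0,0,0,2]
    - [0,-0.1,0,0,0,0,3]
    - [0,-0.1,0,0,0,0,5]
    - [0,-0.1,0,0,0,0,5]
    - [0,-0.1,-1,0,0,0,5]
    - [0,-0.1,-3,0,0,0,5]
    - [0,-0.1,-6,0,0,0,5]
    - [0,-0.1,-9,0,0,0,5]
    - [0,-0.1,-11,0,0,0,5]
    - [0,-0.1,-11,0,0,0,5]
    - [0,-0.1,-11,0,0,0,5]

```text
time_s: 28.3
tcp_pos: [0.5798, -0.1512, 0.1607]
tcp_rot: [0.996, 0.085, 0.001, 0.0]
contact_force: [-0.1, -0.1, -1.1]
finger_gap: 0.0501
finger_force: 0.0
```

```bash
python3 - <<'E'
from h import *
gx=np.array([-.1677,.9858])
o,R=tool(); print(o["time_s"],o["tcp_pos"],o["finger_gap"],o["contact_force"],abs(o["dq"]).max())
A={}
for n in("scene","top"):
  for k in range(3):
    s=r.snapshot(n)
    for t in ("pointer_tip","pointer_tab","clip_gap","catch","handle"):
      for e in r.spot_point(s,t)[:1]: A.setdefault((n,t),[]).append(round(float(np.array(e["point"])[:2]@gx),4))
    if n=="top" and k==2:
      c=np.array([338,191]); a=s["color"][c[1]-25:c[1]+25,c[0]-30:c[0]+30].min(2)
      for row in range(22,30,2): print(row,a[row,22:40])
for k in A: print(k,A[k],np.median(A[k]))
E
```

```text
28.3 [ 0.5798 -0.1512  0.1607] 0.05008951883786577 [-0.0624 -0.1339 -1.1112] 0.03593143080927347
22 [151 146 137 138 139 144 145 148 147 147 143 121 137 138 143 151 150 151]
24 [144 146 125 135 131 127 149 145 121 127 146 137 118 130 140 147 148 151]
26 [148 152 141 112 133 136 148 134  49  75 148 145 112 133 134 140 148 150]
28 [149 148 139 111 134 142 141 138  61  50 109 143 121 127 134 143 148 151]
('scene', 'pointer_tip') [-0.098, -0.0998, -0.0993] -0.0993
('scene', 'pointer_tab') [-0.0527, -0.0973, -0.0977] -0.0973
('scene', 'clip_gap') [-0.0977, -0.1007, -0.0988] -0.0988
('scene', 'catch') [-0.0053, -0.0039, -0.0049] -0.0049
('scene', 'handle') [-0.2496, -0.2491, -0.2497] -0.2496
('top', 'pointer_tip') [-0.0958, -0.0955, -0.0974] -0.0958
('top', 'pointer_tab') [-0.0979, -0.1018, -0.0991] -0.0991
('top', 'clip_gap') [-0.1016, -0.1004, -0.1008] -0.1008
('top', 'catch') [-0.0038, -0.0053, -0.0031] -0.0038
('top', 'handle') [-0.2481, -0.2487, -0.2499] -0.2487
```

The blade hasn't moved between the prongs, the catch and handle are home, and the gripper is clear, so I'm handing in.

```bash
python3 -c "
from rig import r
print(r.close_job())"
```

```text
the job is handed in; nothing more can be done
None
```

I handed the job in at about 29 s: the pointer was slid back to the catch, pulled to the clip and held there for over a second. The handle was then eased home, leaving the pointer between the prongs (about 1 mm off centre by camera) and the gripper clear; no verdict was returned.

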